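# Scrape the mosaic board clean

## Robot

A 7-joint arm with a two-finger parallel gripper is mounted at the origin on the work surface. World frame = base frame: x ahead of the robot, y to its left, z up, the work surface at z = 0. Lengths are in m, angles in rad, forces in N, time in s.
With the tool pointing down it reaches from about 0.4 to 0.85 m from the base axis. Payload 4.4 kg.
Tool frame: the origin (TCP) lies between the finger pads; the fingertips stand 14 mm ahead of it and the grasp point (between the pads) lies 5 mm behind it; z points along the fingers, y is the line along which they close (so a half turn about z gives the same grasp; the last joint's range is limited). The gripper opens to 94 mm and grips with 3 to 60 N. Pads are 16 mm wide; open, the fingers measure 119 mm over their backs; the gripper's body (75 mm by 177 mm) begins 78 mm behind the grasp point.
Start: joints at [-1.355, 0.628, 0.038, 1.517, -0.027, 0.996, -0.02], TCP at [0.181, 0.624, 0.219] pointing down, gripper open.
Joint ranges: [-3.06, 3.06], [-0.37, 2.12], [-1.25, 1.32], [0.18, 2.47], [-1.1, 4.24], [0.23, 1.98], [-2.94, 2.94]. Speed limits (rad/s): [2.57, 2.57, 3.14, 3.14, 3.14, 3.14, 3.14].

## Interface

Orientations are given as [roll, pitch, yaw] about the fixed x, y, z axes, in that order (R = Rz(yaw) Ry(pitch) Rx(roll)).
In Python, from bench import * gives the robot as it stands.
- The arm moves only by the tool arm_command, never from a script. Its arguments are lists of equal length, an entry for each row: "delta_pos": the shift along the world's x, y, z normalised to -1 to 1, where 1 is 750 mm, a list of three; "delta_rot": the turn, a rotation vector about the world's x, y, z normalised to -1 to 1, where 1 is pi/4 rad, a list of three. A call has 1 to 8 rows; each row is the pose to reach, as a shift and turn from the pose commanded when the call began; what a row does not reach only later rows make up. A row lasts 1/8 s, in which the tool goes at most 62.5 mm and 10.7 degrees, less where a joint would pass 70% of its speed; a pose out of reach is approached as far as the arm can. A call with a number of a shift or a turn outside -1 to 1 is refused whole. A call with a gripper value outside its range is refused whole. "hand" is the closure, from 0 (fully open) to 1 (shut), set as the call begins (left out, the last holds). The fingers move at their own pace and stop on an object; the grip force is fixed at half the most. Time passes only in rows, so rows that repeat a pose let the fingers close. It gives the time, the measured TCP pose, the force, the opening and the grip force at its end, in the units of the state.
- get_obs(): the state, without advancing time (a new reading comes with each control period).
- camera(name): name is "side" or "top"; returns the picture (384x512x3 uint8, red, green, blue); there is no depth.
- get_calibration(name): a dict with "fx", "fy", "cx", "cy" (pixels), "extrinsics" (4x4, takes a point from world to camera coordinates). Camera axes: x right, y down, z forward; pixel columns grow to the right and rows downward; lengths in m; the calibration is good to about 2 mm. A picture is of the moment at which its call begins. get_calibration takes no time and is no camera call.
- close_job(): hands the job in; it is judged then, once.
The state is a dict: "time_s": time; "joint_positions": joint angles; "dq": joint speeds; "tau": joint torques, N m; "eef_pos": TCP position; "tcp_rot": TCP orientation; "ft_force": force on the tool from outside, world axes, zero at the start; "wrist_torque": the same for the moment, N m; "width": finger opening in m; "gripper_force": force on a finger pad.
Only numpy, scipy, OpenCV 4.12 (cv2) and the standard library are available. Lean on these libraries where they do the work, as an engineer would, in place of code of your own. Each camera call takes 0.05 s, during which the arm holds its last target. There are 200 camera calls.

## Task

Throw the red cam lever fully over to drop the gate at the end of the mosaic board; then take the scraper and wipe all five loose tiles off the board into the blue catch tray, starting behind the farthest tile and keeping the scraper upright and its sole pressed on the springy board with a steady 10 N or so (between 7 and 16 N, with only brief bumps above) all along the stroke to the gate. Move the tiles with the scraper only, never with the gripper, and leave the cups and the bottle alone. Finally stand the scraper upright on the middle of its mat again, leave the lever thrown over, and let go.

Things in the scene. Friction and masses are not known exactly. Their poses are not given: they have to be found in the camera images.
- station: Fixed mosaic station. Plywood board, top 50 mm above the table, station y -120 to +120 mm, x -95 to +95 mm, hinged along its -y edge and resting level on springy foam: its free +y end gives way by 10 to 15 mm when pressed, less and less towards the gate. At the -y end a gate and then a blue catch tray at the -y end. Origin: on the table under the board's centre; z up.
- board_top (a point): Centre of the board's upper surface (50 mm above the table when unloaded; it sinks as the board is pressed), axes as the board.
- gate_top (a point): Middle of the upper edge of the metal gate plate across the board's -y end (190 mm wide, 6 mm thick, at station y -123.5 mm). It stands 14 mm above the board when the cam lever is at 0 and sinks to 3 mm below the board when the lever is fully over.
- tray_in (a point): Centre of the inner floor of the blue open catch tray on the table beyond the gate (station x 0, y -179, z 4 mm). Inside: y -131 to -228 mm, x -96 to +96 mm; outer walls 45 mm high, the wall at the gate 30 mm.
- cam_lever (a joint): Cam lever that lowers the gate, rad: 0 = leaning 0.65 rad from upright towards station +y, gate up; 1.3 = end stop, leaning 0.65 rad towards -y, gate down. Turns about a line parallel to station x through station point (116, -112, 56) mm; about 2 N at the tip moves it, it stays where left.
- cam_tip (a point): Centre of the free tip of the cam lever: 78 mm from the lever's pivot, on the axis of its red grip (20 mm diameter, the rounded end reaches 10 mm further; the shaft below is 12 mm thick). It stands just beyond the board's +x edge.
- scraper: Loose wooden scraper block, 0.2 to 0.45 kg, standing upright on its mat. Sole of orange hard rubber 170 (x) by 36 (y) by 8 mm, wooden block above it to 28 mm high, then an upright wooden fin handle 100 (x) by 24 (y) mm reaching from 28 to 76 mm high: pinch the fin across y. Origin: centre of the sole's underside; z up.
- mat: Fixed black rubber mat, 200 (x) by 90 (y) by 4 mm, on the table: the scraper's place. Origin: centre of its underside.
- cup1: Clear plastic cup, 80 mm across, 95 mm high. Bystander. Origin: centre of its underside.
- cup2: A second cup like cup1. Bystander.
- bottle: Blue drinking bottle with green cap, 64 mm across, 170 mm high. Bystander. Origin: centre of its underside.
- tile1: Loose blue ceramic mosaic tile, 36 (x) by 24 (y) by 7 mm, 14 g, lying on the board. Origin: centre of its underside.
- tile2: Loose green ceramic mosaic tile, 36 (x) by 24 (y) by 7 mm, 14 g, lying on the board. Origin: centre of its underside.
- tile3: Loose terracotta ceramic mosaic tile, 36 (x) by 24 (y) by 7 mm, 14 g, lying on the board. Origin: centre of its underside.
- tile4: Loose yellow ceramic mosaic tile, 36 (x) by 24 (y) by 7 mm, 14 g, lying on the board. Origin: centre of its underside.
- tile5: Loose red ceramic mosaic tile, 36 (x) by 24 (y) by 7 mm, 14 g, lying on the board. Origin: centre of its underside.
There are look-alikes about, which are no part of the job. Several things have the shape of the tile1; the one meant has the colours described above. Of the things shaped like the mat, the black one is meant.

How it is judged:
On the way, in this order (a step that is already met when the one before it is completed fails the run):
1. the cam lever is thrown fully over (above 1.05 rad), the gate is down (value of joint cam_lever above 1.05 rad), for 0.1 s.
2. the scraper stands upright on the board behind the tiles (its centre beyond station y = 50 mm), pressed with 6 to 20 N (contact force between scraper and station between 6 and 20 N and z of scraper in the frame of station between 0.025 and 0.054 m and angle between scraper's own z axis and vertical below 0.15 rad and y of scraper in the frame of station between 0.05 and 0.13 m), for 0.2 s.
3. still pressed with 6 to 20 N in the middle of the board (station y -30 to 30 mm) (contact force between scraper and station between 6 and 20 N and z of scraper in the frame of station between 0.025 and 0.054 m and angle between scraper's own z axis and vertical below 0.15 rad and y of scraper in the frame of station between -0.03 and 0.03 m), for 0.2 s.
4. still pressed with 6 to 20 N near the gate (station y -115 to -60 mm) (contact force between scraper and station between 6 and 20 N and z of scraper in the frame of station between 0.025 and 0.054 m and angle between scraper's own z axis and vertical below 0.15 rad and y of scraper in the frame of station between -0.115 and -0.06 m), for 0.2 s.
At the end, for the whole second after the job is handed in: All five tiles lie at rest inside the catch tray (station y -235 to -128 mm, x within 100 mm, below 40 mm); the lever is above 1.05 rad; the scraper stands upright (within 0.1 rad) at rest on its mat, its centre within 40 mm of the mat's (y of tile1 in the frame of station between -0.235 and -0.128 m and x of tile1 in the frame of station between -0.1 and 0.1 m and z of each of tile1, tile2, tile3, tile4, tile5 in the frame of station below 0.04 m and linear speed of each of tile1, tile2, tile3, tile4, tile5, scraper below 0.03 m/s and y of tile2 in the frame of station between -0.235 and -0.128 m and x of tile2 in the frame of station between -0.1 and 0.1 m and y of tile3 in the frame of station between -0.235 and -0.128 m and x of tile3 in the frame of station between -0.1 and 0.1 m and y of tile4 in the frame of station between -0.235 and -0.128 m and x of tile4 in the frame of station between -0.1 and 0.1 m and y of tile5 in the frame of station between -0.235 and -0.128 m and x of tile5 in the frame of station between -0.1 and 0.1 m and value of joint cam_lever above 1.05 rad and horizontal distance between scraper and mat below 0.04 m and height (world z) of scraper between 0 and 0.01 m and angle between scraper's own z axis and vertical below 0.1 rad); the robot touches nothing.
It fails at once if the scraper is pressed on the station with more than 40 N (contact force between scraper and station above 40 N).
It fails at once if the gripper touches a tile (contact force between any of tile1, tile2, tile3, tile4, tile5 and the arm above 0.5 N or contact force between any of tile1, tile2, tile3, tile4, tile5 and the fingers above 0.5 N).
It fails at once if a cup or the bottle is moved more than 30 mm or tipped (distance of any of cup1, cup2, bottle from where it was at the start of the episode above 0.03 m or angle between any of cup1, cup2, bottle's own z axis and vertical above 0.3 rad).
It also fails if it takes over 72 s, if anything falls off the work surface, if the arm or the gripper's body presses on something with over 40 N, if the wrist force passes 120 N, or if a joint passes its speed limit or range.

## Working session

There is one attempt and no reset: what is moved stays moved. The work goes in short steps, Python scripts to look and compute and a tool call to move; the robot and the scene stay as the last step left them, time stands still between calls to the robot, and variables do not carry over. Pictures are saved under pics/ and viewed, at most 10 in all, crops included, and the job is handed in when it is done.

Besides the shell and the picture viewer there is one more tool, called after "Request:" as name(argument=value, ...) on one line, values as JSON. arm_command: Moves the arm, as the interface text tells. Scaled input: -1 to 1 covers 750 mm each way for a shift and pi/4 rad each way for a turn. Its arguments: {"type":"object","properties":{"delta_pos":{"type":"array","items":{"type":"array","items":{"type":"number","minimum":-1,"maximum":1}}},"delta_rot":{"type":"array","items":{"type":"array","items":{"type":"number","minimum":-1,"maximum":1}}},"hand":{"type":"number"}},"required":["delta_pos","delta_rot"]}

```bash
mkdir -p pics
python3 - <<'E'
from bench import *
import cv2,numpy as np
for n in("side","top"):
    im=camera(n); cv2.imwrite(f"pics/{n}0.png",im[:,:,::-1]); c=get_calibration(n); print(n,c['fx'],c['fy'],c['cx'],c['cy']);print(np.round(c['extrinsics'],3))
o=get_obs();print({k:np.round(v,3) for k,v in o.items()})
E
```

```text
side 458.74911295136707 458.74911295136707 250.65436073504267 193.4954678453979
[[-0.888 -0.46  -0.009  0.455]
 [-0.339  0.667 -0.664  0.259]
 [ 0.312 -0.586 -0.748  1.131]
 [ 0.     0.     0.     1.   ]]
top 421.3535616822833 421.3535616822833 252.5216947843681 193.7136297975332
[[-1.300e-02 -1.000e+00 -1.000e-03 -5.600e-02]
 [-9.920e-01  1.300e-02 -1.230e-01  5.440e-01]
 [ 1.230e-01 -0.000e+00 -9.920e-01  1.445e+00]
 [ 0.000e+00  0.000e+00  0.000e+00  1.000e+00]]
{'time_s': np.float64(0.1), 'joint_positions': array([-1.355,  0.629,  0.038,  1.518, -0.027,  0.996, -0.02 ]), 'dq': array([ 0.   , -0.003,  0.   , -0.003,  0.   ,  0.001, -0.001]), 'tau': array([ 3.0000e-03, -5.5079e+01,  1.1470e+00, -1.8712e+01, -5.2000e-02,
        1.9000e-02,  0.0000e+00]), 'eef_pos': array([0.181, 0.624, 0.219]), 'tcp_rot': array([-3.14,  0.  ,  2.86]), 'ft_force': array([ 0.013,  1.089, -0.131]), 'wrist_torque': array([ 0.044, -0.011,  0.   ]), 'gripper_force': np.float64(0.0), 'width': np.float64(0.094)}
```

View pics/top0.png

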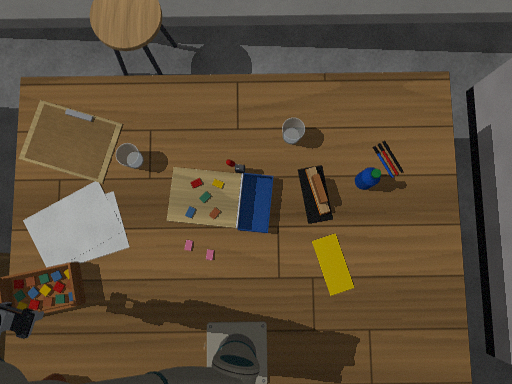

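View pics/side0.png

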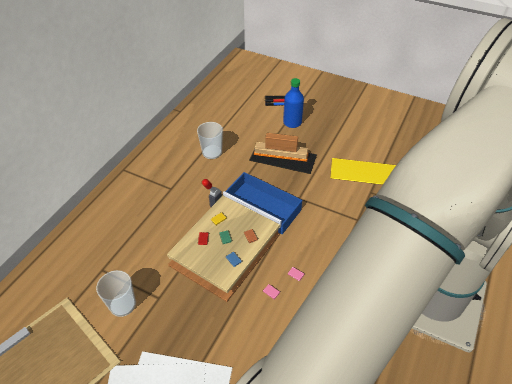

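The top view shows the board at about (170–240, 168–227), the tray at (255,203), the red lever tip at (230,163) and the scraper on the black mat at (316,193). The side view shows the same layout. Next I measure.

```bash
cat > h.py <<'E'
from bench import *
import cv2,numpy as np
C={n:get_calibration(n) for n in("side","top")}
def ray(n,p):
    c=C[n];E=np.array(c['extrinsics']);R=E[:3,:3];t=E[:3,3]
    d=R.T@np.array([(p[0]-c['cx'])/c['fx'],(p[1]-c['cy'])/c['fy'],1.]);return -R.T@t,d/np.linalg.norm(d)
def plane(n,p,z):
    o,d=ray(n,p);return o+d*(z-o[2])/d[2]
def tri(ps,pt):
    A=np.zeros((3,3));b=np.zeros(3);L=[ray("side",ps),ray("top",pt)]
    for o,d in L:
        P=np.eye(3)-np.outer(d,d);A+=P;b+=P@o
    x=np.linalg.solve(A,b);return x,max(np.linalg.norm((np.eye(3)-np.outer(d,d))@(x-o)) for o,d in L)
def proj(n,X):
    c=C[n];E=np.array(c['extrinsics']);q=E[:3,:3]@X+E[:3,3];return np.array([c['fx']*q[0]/q[2]+c['cx'],c['fy']*q[1]/q[2]+c['cy']])
def blobs(im,lo,hi,box,amin=6):
    h=cv2.cvtColor(im,cv2.COLOR_RGB2HSV);m=cv2.inRange(h,np.array(lo),np.array(hi))
    k=np.zeros_like(m);x0,y0,x1,y1=box;k[y0:y1,x0:x1]=m[y0:y1,x0:x1]
    n,l,s,c=cv2.connectedComponentsWithStats(k)
    return [(np.round(c[i],1),s[i,4],cv2.minAreaRect(np.argwhere(l==i)[:,::-1].astype(np.float32))) for i in range(1,n) if s[i,4]>=amin]
E
python3 - <<'E'
from h import *
t=cv2.imread("pics/top0.png");s=cv2.imread("pics/side0.png")
a=cv2.resize(t[150:240,160:345],None,fx=4.3,fy=4.3,interpolation=cv2.INTER_CUBIC)
b=cv2.resize(s[115:305,160:330],None,fx=3.1,fy=3.1,interpolation=cv2.INTER_CUBIC)
cv2.imwrite("pics/ct.png",a);cv2.imwrite("pics/cs.png",b)
t=t[:,:,::-1].copy();s=s[:,:,::-1].copy()
R=dict(red=([0,170,70],[6,255,255]),blue=([100,120,40],[125,255,255]),orange=([7,140,120],[18,255,255]),black=([0,0,0],[180,255,45]))
for k,(lo,hi) in R.items():
    for n,im,box in(("top",t,(165,150,345,240)),("side",s,(165,120,330,300))):
        for c,A,r in blobs(im,lo,hi,box,12):print(k,n,c,A,np.round(r[0],1),np.round(r[1],1),round(r[2],1))
E
```

```text
red top [228.1 161.9] 21 [228. 162.] [4. 4.] 90.0
red top [196.3 182.8] 61 [196.1 182.7] [6.7 9.4] 63.4
red side [206.5 183.5] 64 [206.5 183.5] [9.9 5.7] 45.0
red side [202.8 238.4] 107 [202.8 238.3] [ 8.9 12. ] 7.1
blue top [255.3 202.6] 1712 [255.3 202.4] [30.  57.5] 5.7
blue top [189.9 211.9] 61 [189.9 211.8] [6.2 9.5] 23.2
blue side [292.4 122.9] 116 [292.5 123.5] [ 7. 17.] 90.0
blue side [266.6 198.4] 1924 [265.6 197. ] [70.6 39. ] 37.7
blue side [233.6 258.9] 107 [233.5 258.9] [13.1  8.4] 49.4
orange top [171.8 157. ] 22 [171.8 157.1] [12.2  3.7] 8.1
orange top [184.8 158.4] 12 [184.5 158. ] [2. 7.] 90.0
orange top [320.7 186.7] 87 [320.4 187.3] [27.9  5.6] 76.0
orange top [311.5 188.5] 24 [311.5 188.5] [24.   0.6] 71.6
orange side [280.9 141.6] 499 [280.6 141.6] [32.1 15.9] 7.6
orange side [280.1 156.6] 128 [280.  156.2] [52.9  3.4] 7.7
orange side [250.1 235.6] 108 [250.1 235.7] [12.1  8.5] 63.4
orange side [199.7 280.6] 526 [198.8 280.4] [70.6 12.1] 27.0
black top [240.4 170.3] 32 [239.5 168.5] [7. 9.] 90.0
black top [313.3 197.3] 805 [315.  194.2] [55.3 25.1] 78.7
black top [275.7 228.1] 22 [273.5 229.5] [9. 7.] -0.0
black side [287.5 162.4] 574 [282.7 157.5] [63.5 19.2] 11.3
```

View pics/ct.png

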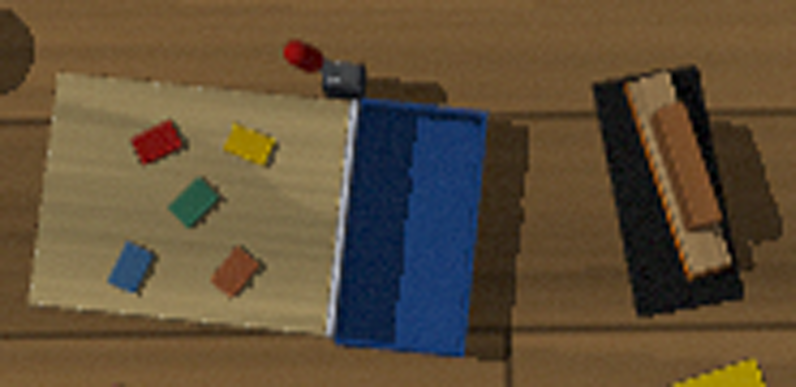

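View pics/cs.png

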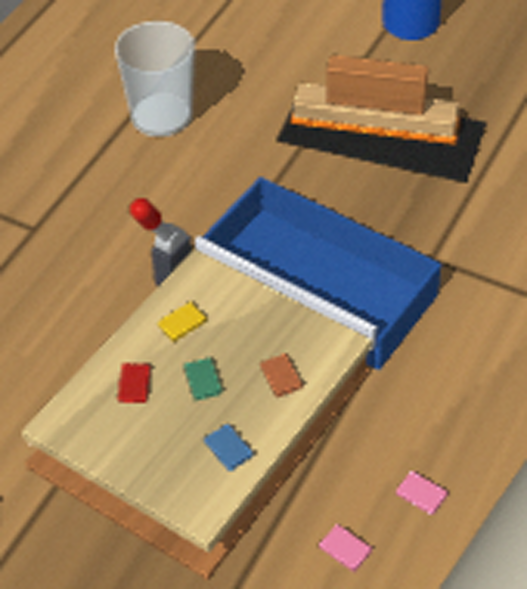

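The crops show clear corners for the board, the gate bar, the fin top (crop top about (686,165), side about (378,64)) and the mat. I triangulate these.

Run:
```python
from h import *
T=lambda u,v:(160+(u+.5)/4.3-.5,150+(v+.5)/4.3-.5)
S=lambda u,v:(160+(u+.5)/3.1-.5,115+(v+.5)/3.1-.5)
P=dict(bFarPlus=((25,437),(57,72)),bFarMinus=((210,548),(30,304)),gPlus=((200,240),(354,100)),gMinus=((374,333),(332,335)),
 grip=((146,214),(302,54)),fin=((378,64),(686,164)),trayPlus=((262,180),(487,111)),trayMinus=((440,264),(464,356)),matA=((485,122),(743,298)),matB=((279,140),(593,83)),matC=((467,181),(638,317)))
for k,(s,t) in P.items():
    x,e=tri(S(*s),T(*t));print(k,np.round(x,4),round(e,4))
f=[plane("top",T(*p),.08)[:2] for p in((652,108),(680,100),(722,222),(692,228))]
print("fin",np.round(f,3),np.mean(f,0),np.degrees(np.arctan2(*((f[0]+f[1]-f[2]-f[3])[::-1]))))
m=[plane("top",T(*p),.004)[:2] for p in((593,83),(697,66),(743,298),(638,317))]
print("mat",np.round(m,3),np.mean(m,0),np.degrees(np.arctan2(*((m[0]+m[1]-m[2]-m[3])[::-1]))))
b=[plane("top",T(*p),.05)[:2] for p in((57,72),(352,101),(332,334),(30,304))]
print("board",np.round(b,3),np.mean(b,0),"yawx",np.degrees(np.arctan2(*((b[0]+b[1]-b[2]-b[3])[::-1]))),"yawy",np.degrees(np.arctan2(*((b[0]+b[3]-b[1]-b[2])[::-1])))-90)
yaw=np.arctan2(*((b[0]+b[1]-b[2]-b[3])[::-1]))
R=np.array([[np.cos(yaw),-np.sin(yaw)],[np.sin(yaw),np.cos(yaw)]])
o=np.mean(b,0)+R@[0,.003]
print("origin",o)
for n,p in dict(blue=(131,268),red=(158,141),green=(195,202),yellow=(250,144),terra=(238,271)).items():print(n,np.round(R.T@(plane("top",T(*p),.057)[:2]-o),3))
print("pivot",o+R@[.116,-.112],"tip0",o+R@[.116,-.112+.0472],"tip1",o+R@[.116,-.112-.0472])
```

```text
bFarPlus [0.6417 0.2154 0.0397] 0.0014
bFarMinus [0.4532 0.2357 0.0408] 0.0001
gPlus [ 0.6125 -0.028   0.056 ] 0.0012
gMinus [ 0.4255 -0.0075  0.0498] 0.0011
grip [0.6399 0.011  0.1147] 0.0003
fin [ 0.5542 -0.2892  0.0861] 0.0007
trayPlus [ 0.6055 -0.136   0.0384] 0.0006
trayMinus [ 0.4078 -0.113   0.0416] 0.0013
matA [ 0.4538 -0.346   0.0021] 0.0014
matB [ 6.348e-01 -2.275e-01 -2.000e-04] 0.0003
matC [ 0.4387 -0.259   0.0016] 0.0007
fin [[ 0.6   -0.265]
 [ 0.606 -0.287]
 [ 0.508 -0.317]
 [ 0.503 -0.293]] [ 0.55420389 -0.29076532] 16.773739382696508
mat [[ 0.634 -0.227]
 [ 0.648 -0.315]
 [ 0.452 -0.346]
 [ 0.438 -0.259]] [ 0.54309371 -0.28658788] 9.189619469423663
board [[ 0.641  0.214]
 [ 0.614 -0.026]
 [ 0.425 -0.008]
 [ 0.452  0.234]] [0.53311072 0.10351797] yawx -5.700992827864006 yawy -6.446626513351887
origin [0.53340873 0.10650313]
blue [-0.058  0.04 ]
red [0.046 0.029]
green [-0.001 -0.006]
yellow [ 0.05  -0.045]
terra [-0.053 -0.046]
pivot [ 0.63770923 -0.01646599] tip0 [0.64239794 0.03050055] tip1 [ 0.63302053 -0.06343253]
```

Request:
arm_command(delta_pos=[[0.62,-0.72,0],[0.62,-0.72,0],[0.62,-0.72,0],[0.62,-0.72,0],[0.62,-0.72,0],[0.62,-0.72,0],[0.62,-0.72,0],[0.62,-0.72,0]], delta_rot=[[0,0,0.22],[0,0,0.22],[0,0,0.22],[0,0,0.22],[0,0,0.22],[0,0,0.22],[0,0,0.22],[0,0,0.22]], hand=1)

```text
time_s: 1.1
eef_pos: [0.5079, 0.2438, 0.2193]
tcp_rot: [-3.142, -0.0, 3.033]
ft_force: [-0.2, -0.6, -0.4]
width: 0.0176
gripper_force: 0.0
```

Request:
arm_command(delta_pos=[[0.183,-0.212,0],[0.183,-0.212,0],[0.183,-0.212,0],[0.183,-0.212,0],[0.183,-0.212,-0.147],[0.183,-0.212,-0.147],[0.183,-0.212,-0.147]], delta_rot=[[0,0,0],[0,0,0],[0,0,0],[0,0,0],[0,0,0],[0,0,0],[0,0,0]])

```text
time_s: 1.98
eef_pos: [0.6403, 0.0873, 0.1054]
tcp_rot: [-3.14, -0.009, 3.034]
ft_force: [-0.5, 0.2, 0.0]
width: 0.0007
gripper_force: 0.0
```

Request:
arm_command(delta_pos=[[0,-0.033,0],[0,-0.065,0],[0,-0.09,0],[-0.003,-0.11,0],[-0.004,-0.125,0],[-0.004,-0.14,0],[-0.004,-0.14,0]], delta_rot=[[0,0,0],[0,0,0],[0,0,0],[0,0,0],[0,0,0],[0,0,0],[0,0,0]])

```text
time_s: 2.85
eef_pos: [0.6408, -0.0202, 0.1089]
tcp_rot: [-3.14, -0.001, 3.031]
ft_force: [0.1, -0.5, 0.3]
width: 0.0005
gripper_force: 0.0
```

Run:
```python
from h import *
s=camera("side");cv2.imwrite("pics/s1.png",cv2.resize(s[115:305,160:330],None,fx=3.1,fy=3.1,interpolation=cv2.INTER_CUBIC)[:,:,::-1])
for n,im in(("side",s),("top",camera("top"))):
  for c,A,r in blobs(im,[0,170,60],[6,255,255],(165,120,330,300),12):print(n,c,A)
```

```text
side [220.3 170. ] 70
side [202.8 238.4] 106
top [196.2 182.8] 62
```

Request:
arm_command(delta_pos=[[-0.003,-0.01,0],[-0.003,-0.02,0],[-0.003,-0.028,0],[-0.003,-0.028,0]], delta_rot=[[0,0,0],[0,0,0],[0,0,0],[0,0,0]])

```text
time_s: 3.45
eef_pos: [0.6387, -0.0316, 0.1095]
tcp_rot: [3.132, -0.002, 3.036]
ft_force: [-1.9, 13.6, 3.2]
width: 0.0005
gripper_force: 6.5
```

Run:
```python
from h import *
print([np.round(proj("side",np.array([.642-.105*.078*(1-0)*0 -.006*a,-.0165-.078*np.sin(a-.65),.056+.078*np.cos(a-.65)])),0) for a in(0,.8,1.05,1.3)])
for c,A,r in blobs(camera("side"),[0,170,60],[6,255,255],(165,120,330,300),12):print(c,A)
print(get_obs()['ft_force'])
```

```text
[array([202., 187.]), array([214., 170.]), array([218., 167.]), array([222., 166.])]
[223.1 169.2] 65
[202.7 238.4] 109
[-1.16499337 14.28165267  3.44880541]
```

Request:
arm_command(delta_pos=[[0,0.025,0],[0,0.03,0.08],[0,0.03,0.12],[-0.113,-0.346,0.12],[-0.113,-0.346,0.12],[-0.113,-0.346,0.12],[-0.113,-0.346,0.12],[-0.113,-0.346,0.12]], delta_rot=[[0,0,0],[0,0,0],[0,0,0],[0,0,0.508],[0,0,0.508],[0,0,0.508],[0,0,0.508],[0,0,0.508]], hand=0)

```text
time_s: 4.5
eef_pos: [0.5519, -0.3039, 0.1993]
tcp_rot: [-3.139, -0.002, -2.856]
ft_force: [0.2, 0.8, 0.4]
width: 0.0769
gripper_force: 0.0
```

Run:
```python
from h import *
for c,A,r in blobs(camera("side"),[0,170,60],[6,255,255],(165,120,330,300),12):print(c,A)
for c,A,r in blobs(camera("top"),[0,170,60],[6,255,255],(165,120,330,300),12):print('top',c,A)
print(np.round(proj("top",np.array([.633,-.063,.118]))))
```

```text
[222.  169.8] 91
[202.8 238.3] 107
top [250.3 165.4] 36
top [196.2 182.8] 64
[252. 164.]
```

Request:
arm_command(delta_pos=[[0.003,0.017,-0.05],[0.003,0.017,-0.13],[0.003,0.017,-0.17],[0.003,0.017,-0.19],[0.003,0.017,-0.19]], delta_rot=[[0,0,0],[0,0,0],[0,0,0],[0,0,0],[0,0,0]])

```text
time_s: 5.22
eef_pos: [0.5563, -0.2861, 0.0563]
tcp_rot: [3.141, -0.001, -2.851]
ft_force: [0.5, 0.1, 0.3]
width: 0.0941
gripper_force: 0.0
```

Request:
arm_command(delta_pos=[[0,0,0],[0,0,0],[0,0,0],[0,0,0],[0,0,0],[0,0,0],[0,0,0],[0,0,0]], delta_rot=[[0,0,0],[0,0,0],[0,0,0],[0,0,0],[0,0,0],[0,0,0],[0,0,0],[0,0,0]], hand=1)

```text
time_s: 6.22
eef_pos: [0.5566, -0.2866, 0.0568]
tcp_rot: [-3.141, 0.0, -2.852]
ft_force: [0.6, 0.4, -0.4]
width: 0.0235
gripper_force: 30.0
```

Request:
arm_command(delta_pos=[[0,0,0.06],[0,0,0.13],[0,0,0.18],[-0.003,0.08,0.2],[-0.006,0.16,0.2],[-0.008,0.24,0.2],[-0.011,0.32,0.2],[-0.014,0.4,0.2]], delta_rot=[[0,0,0],[0,0,0],[0,0,0],[0,0,-0.1],[0,0,-0.2],[0,0,-0.3],[0,0,-0.4],[0,0,-0.506]])

```text
time_s: 7.22
eef_pos: [0.545, 0.0158, 0.2064]
tcp_rot: [3.141, -0.001, 3.031]
ft_force: [0.6, 0.6, -1.6]
width: 0.0238
gripper_force: 30.0
```

Request:
arm_command(delta_pos=[[-0.002,0.08,0],[-0.003,0.16,0],[-0.003,0.22,0],[-0.003,0.252,0],[-0.003,0.252,-0.04],[-0.003,0.252,-0.08],[-0.003,0.252,-0.08],[-0.003,0.252,-0.08]], delta_rot=[[0,0,0],[0,0,0],[0,0,0],[0,0,0],[0,0,0],[0,0,0],[0,0,0],[0,0,0]])

```text
time_s: 8.22
eef_pos: [0.5441, 0.2029, 0.1474]
tcp_rot: [3.141, 0.0, 3.034]
ft_force: [1.1, 0.0, -1.3]
width: 0.0235
gripper_force: 30.0
```

Run:
```python
from h import *
o=get_obs();print({k:np.round(o[k],4) for k in('time_s','eef_pos','tcp_rot','ft_force','wrist_torque','width','gripper_force')})
s=camera("side");cv2.imwrite("pics/s2.png",cv2.resize(s[90:310,150:400],None,fx=2.6,fy=2.6,interpolation=cv2.INTER_CUBIC)[:,:,::-1])
```

```text
{'time_s': np.float64(8.225), 'eef_pos': array([0.5441, 0.2029, 0.1474]), 'tcp_rot': array([3.1412e+00, 4.0000e-04, 3.0340e+00]), 'ft_force': array([ 1.0541,  0.0433, -1.3442]), 'wrist_torque': array([ 0.0529, -0.0165, -0.0026]), 'width': np.float64(0.0235), 'gripper_force': np.float64(29.999)}
```

View pics/s2.png

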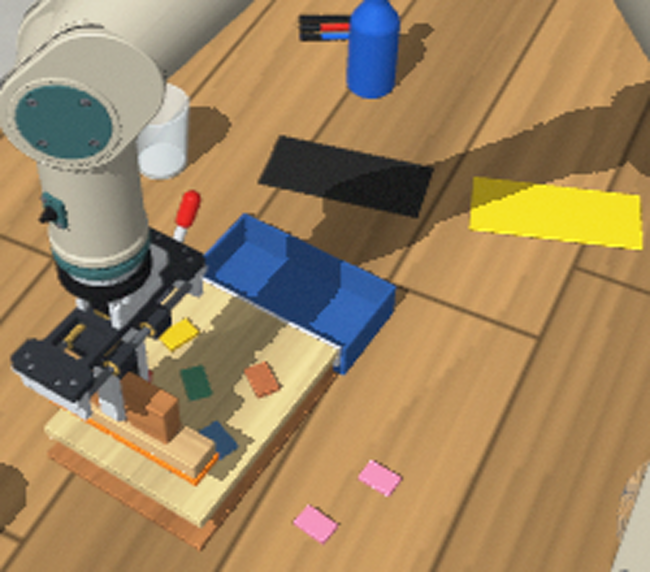

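The picture shows the scraper held upright above the far end, behind all the tiles. The gate is down and the lever is over, with its tip at about (188,207). Lowering now.

Request:
arm_command(delta_pos=[[0,0,-0.03],[0,0,-0.05],[0,0,-0.058],[0,0,-0.062],[0,0,-0.065],[0,0,-0.065]], delta_rot=[[0,0,0],[0,0,0],[0,0,0],[0,0,0],[0,0,0],[0,0,0]])

```text
time_s: 9.02
eef_pos: [0.5438, 0.2028, 0.0985]
tcp_rot: [3.141, 0.0, 3.034]
ft_force: [-1.3, -0.3, 2.5]
width: 0.0238
gripper_force: 30.0
```

Request:
arm_command(delta_pos=[[0,0,-0.003],[0,0,-0.006],[0,0,-0.006],[0,0,-0.006]], delta_rot=[[0,0,0],[0,0,0],[0,0,0],[0,0,0]])

```text
time_s: 9.52
eef_pos: [0.5439, 0.2029, 0.094]
tcp_rot: [3.141, 0.0, 3.034]
ft_force: [-2.6, -0.3, 5.9]
width: 0.0236
gripper_force: 30.0
```

Request:
arm_command(delta_pos=[[0,0,-0.002],[0,0,-0.004],[0,0,-0.004],[0,0,-0.004]], delta_rot=[[0,0,0],[0,0,0],[0,0,0],[0,0,0]])

```text
time_s: 10.02
eef_pos: [0.5439, 0.2028, 0.0913]
tcp_rot: [3.141, 0.0, 3.034]
ft_force: [-3.9, -0.2, 9.1]
width: 0.0239
gripper_force: 30.0
```

Run:
```python
from bench import *
import numpy as np
o=get_obs();print({k:np.round(o[k],4) for k in('time_s','eef_pos','tcp_rot','ft_force','wrist_torque')})
```

```text
{'time_s': np.float64(10.025), 'eef_pos': array([0.5439, 0.2028, 0.0913]), 'tcp_rot': array([3.1414e+00, 4.0000e-04, 3.0341e+00]), 'ft_force': array([-3.9323, -0.1561,  9.0873]), 'wrist_torque': array([-0.3596,  0.8172, -0.0877])}
```

Request:
arm_command(delta_pos=[[-0.0007,-0.0066,0.0007],[-0.0014,-0.0133,0.0014],[-0.0021,-0.0199,0.0021],[-0.0028,-0.0265,0.0028]], delta_rot=[[0,0,0],[0,0,0],[0,0,0],[0,0,0]])

```text
time_s: 10.52
eef_pos: [0.5441, 0.1863, 0.0942]
tcp_rot: [3.136, 0.005, 3.035]
ft_force: [1.0, 3.8, 8.2]
width: 0.0234
gripper_force: 30.0
```

Request:
arm_command(delta_pos=[[-0.0007,-0.0066,0.0006],[-0.0014,-0.0133,0.0012],[-0.0021,-0.0199,0.0019],[-0.0028,-0.0265,0.0025],[-0.0035,-0.0332,0.0031],[-0.0042,-0.0398,0.0037]], delta_rot=[[0,0,0],[0,0,0],[0,0,0],[0,0,0],[0,0,0],[0,0,0]])

```text
time_s: 11.28
eef_pos: [0.5412, 0.1563, 0.097]
tcp_rot: [3.136, 0.006, 3.035]
ft_force: [1.1, 4.5, 7.7]
width: 0.0241
gripper_force: 30.0
```

Request:
arm_command(delta_pos=[[-0.0007,-0.0066,0.0005],[-0.0014,-0.0133,0.001],[-0.0021,-0.0199,0.0015],[-0.0028,-0.0265,0.002],[-0.0035,-0.0332,0.0024],[-0.0042,-0.0398,0.0028]], delta_rot=[[0,0,0],[0,0,0],[0,0,0],[0,0,0],[0,0,0],[0,0,0]])

```text
time_s: 12.02
eef_pos: [0.5381, 0.1264, 0.0991]
tcp_rot: [3.136, 0.006, 3.035]
ft_force: [0.5, 4.0, 8.3]
width: 0.0238
gripper_force: 30.0
```

Request:
arm_command(delta_pos=[[-0.0007,-0.0066,0.0004],[-0.0014,-0.0133,0.0009],[-0.0021,-0.0199,0.0013],[-0.0028,-0.0265,0.0016]], delta_rot=[[0,0,0],[0,0,0],[0,0,0],[0,0,0]])

```text
time_s: 12.52
eef_pos: [0.5361, 0.1064, 0.1003]
tcp_rot: [3.136, 0.006, 3.035]
ft_force: [1.0, 3.7, 8.3]
width: 0.0238
gripper_force: 30.0
```

Request:
arm_command(delta_pos=[[-0.0007,-0.0066,0.0003],[-0.0014,-0.0133,0.0007],[-0.0021,-0.0199,0.001],[-0.0028,-0.0265,0.0013]], delta_rot=[[0,0,0],[0,0,0],[0,0,0],[0,0,0]])

```text
time_s: 13.02
eef_pos: [0.5341, 0.0865, 0.1013]
tcp_rot: [3.137, 0.006, 3.035]
ft_force: [1.0, 4.7, 10.1]
width: 0.024
gripper_force: 30.0
```

Run:
```python
from h import *
s=camera("side");cv2.imwrite("pics/s3.png",cv2.resize(s[90:310,150:400],None,fx=2.6,fy=2.6,interpolation=cv2.INTER_CUBIC)[:,:,::-1])
```

```text
(no output)
```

View pics/s3.png

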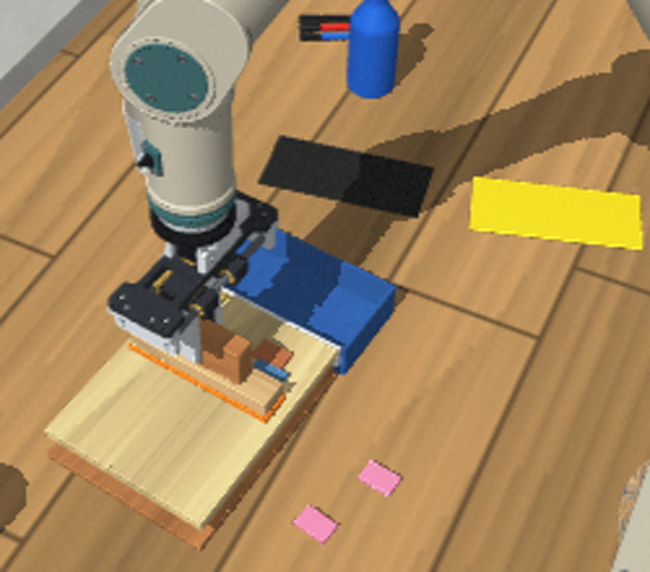

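Behind the scraper the board is clean, and the tiles are moving ahead of it at about (275,360). Continuing the stroke.

Request:
arm_command(delta_pos=[[-0.0007,-0.0066,0.0004],[-0.0014,-0.0133,0.0008],[-0.0021,-0.0199,0.0011]], delta_rot=[[0,0,0],[0,0,0],[0,0,0]])

```text
time_s: 13.45
eef_pos: [0.5324, 0.0713, 0.102]
tcp_rot: [3.137, 0.006, 3.035]
ft_force: [1.0, 5.1, 7.6]
width: 0.0237
gripper_force: 30.0
```

Request:
arm_command(delta_pos=[[-0.0007,-0.0066,0.0002],[-0.0014,-0.0133,0.0004],[-0.0021,-0.0199,0.0005]], delta_rot=[[0,0,0],[0,0,0],[0,0,0]])

```text
time_s: 13.82
eef_pos: [0.5309, 0.0564, 0.1023]
tcp_rot: [3.137, 0.006, 3.035]
ft_force: [-0.1, 4.8, 8.4]
width: 0.0234
gripper_force: 30.0
```

Request:
arm_command(delta_pos=[[-0.0007,-0.0066,0.0002],[-0.0014,-0.0133,0.0003],[-0.0021,-0.0199,0.0004]], delta_rot=[[0,0,0],[0,0,0],[0,0,0]])

```text
time_s: 14.2
eef_pos: [0.5293, 0.0413, 0.1026]
tcp_rot: [3.137, 0.006, 3.035]
ft_force: [1.0, 5.8, 8.4]
width: 0.024
gripper_force: 30.0
```

Request:
arm_command(delta_pos=[[-0.0007,-0.0066,0.0001],[-0.0014,-0.0133,0.0002],[-0.0021,-0.0199,0.0002]], delta_rot=[[0,0,0],[0,0,0],[0,0,0]])

```text
time_s: 14.58
eef_pos: [0.5277, 0.0262, 0.1028]
tcp_rot: [3.138, 0.006, 3.035]
ft_force: [0.4, 4.1, 9.7]
width: 0.0236
gripper_force: 30.0
```

Request:
arm_command(delta_pos=[[-0.0007,-0.0066,0.0001],[-0.0014,-0.0133,0.0002],[-0.0021,-0.0199,0.0002]], delta_rot=[[0,0,0],[0,0,0],[0,0,0]])

```text
time_s: 14.95
eef_pos: [0.526, 0.011, 0.1027]
tcp_rot: [3.138, 0.005, 3.035]
ft_force: [0.8, 4.1, 8.8]
width: 0.024
gripper_force: 30.0
```

Request:
arm_command(delta_pos=[[-0.0007,-0.0066,0],[-0.0014,-0.0133,0],[-0.0021,-0.0199,0]], delta_rot=[[0,0,0],[0,0,0],[0,0,0]])

```text
time_s: 15.32
eef_pos: [0.5244, -0.004, 0.1027]
tcp_rot: [3.138, 0.005, 3.035]
ft_force: [0.9, 4.4, 7.7]
width: 0.0236
gripper_force: 30.0
```

Run:
```python
from h import *
s=camera("side");t=camera("top")
a=cv2.resize(s[150:280,190:320],None,fx=3.8,fy=3.8,interpolation=cv2.INTER_CUBIC);b=cv2.resize(t[150:240,210:290],None,fx=3.5,fy=3.5*494/315,interpolation=cv2.INTER_CUBIC)
cv2.imwrite("pics/s4.png",np.hstack([a,b[:494]])[:,:,::-1])
```

```text
(no output)
```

View pics/s4.png

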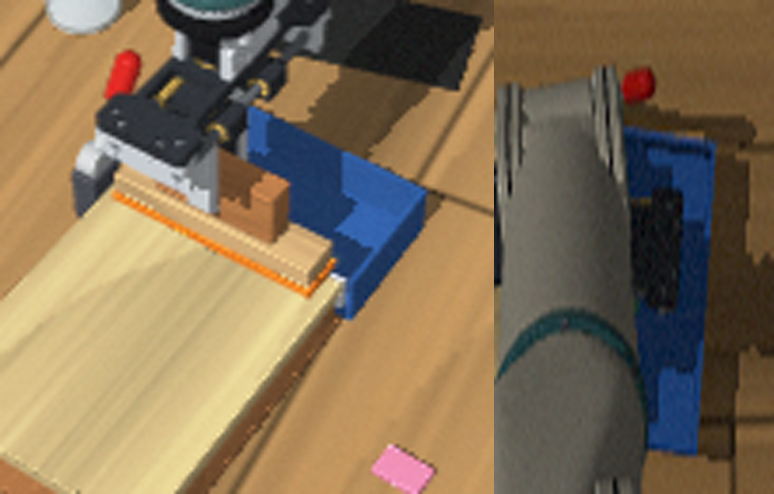

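Request:
arm_command(delta_pos=[[-0.0007,-0.0066,0],[-0.0014,-0.0133,0],[-0.0021,-0.0199,0],[-0.0025,-0.0239,0],[-0.0025,-0.0239,0]], delta_rot=[[0,0,0],[0,0,0],[0,0,0],[0,0,0],[0,0,0]])

```text
time_s: 16.05
eef_pos: [0.5224, -0.0225, 0.1026]
tcp_rot: [3.139, 0.005, 3.035]
ft_force: [0.1, 2.7, 8.4]
width: 0.0237
gripper_force: 30.0
```

Request:
arm_command(delta_pos=[[0,0,0.05],[0,0,0.11],[0.004,-0.05,0.13],[0.012,-0.13,0.13],[0.02,-0.21,0.13],[0.028,-0.29,0.13],[0.031,-0.353,0.13],[0.031,-0.353,0.13]], delta_rot=[[0,0,0],[0,0,0],[0,0,0.08],[0,0,0.15],[0,0,0.22],[0,0,0.29],[0,0,0.339],[0,0,0.339]])

```text
time_s: 17.05
eef_pos: [0.5418, -0.2952, 0.198]
tcp_rot: [-3.138, -0.001, -2.991]
ft_force: [-0.3, 0.8, -2.5]
width: 0.0238
gripper_force: 30.0
```

Run:
```python
from h import *
s=camera("side");t=camera("top")
a=cv2.resize(s[130:290,160:330],None,fx=3,fy=3,interpolation=cv2.INTER_CUBIC);b=cv2.resize(t[150:240,165:345],None,fx=1.6,fy=480/90,interpolation=cv2.INTER_CUBIC)
cv2.imwrite("pics/s5.png",np.hstack([a,b])[:,:,::-1])
```

```text
(no output)
```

View pics/s5.png

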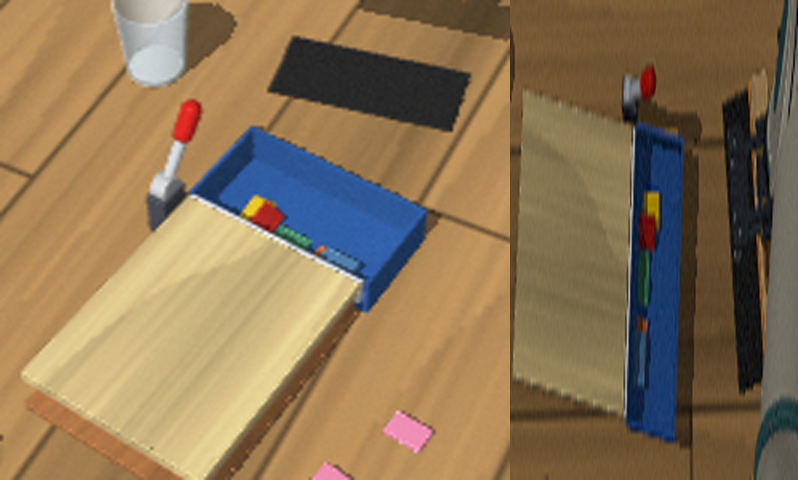

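The picture shows all five tiles in the tray along the gate wall, the board clear and the lever over. Now placing the scraper on the mat.

Request:
arm_command(delta_pos=[[0.005,0.011,-0.06],[0.005,0.011,-0.12],[0.005,0.011,-0.16],[0.005,0.011,-0.178],[0.005,0.011,-0.185],[0.005,0.011,-0.188],[0.005,0.011,-0.188]], delta_rot=[[0,0,0],[0,0,0],[0,0,0],[0,0,0],[0,0,0],[0,0,0],[0,0,0]])

```text
time_s: 18.02
eef_pos: [0.5475, -0.2808, 0.0589]
tcp_rot: [-3.141, 0.002, -2.983]
ft_force: [0.4, 0.5, -2.3]
width: 0.024
gripper_force: 30.0
```

Request:
arm_command(delta_pos=[[0,0,-0.0015],[0,0,-0.0028],[0,0,-0.0028]], delta_rot=[[0,0,0],[0,0,0],[0,0,0]])

```text
time_s: 18.4
eef_pos: [0.5472, -0.2809, 0.0568]
tcp_rot: [-3.141, 0.001, -2.983]
ft_force: [-2.0, 0.5, 4.6]
width: 0.0238
gripper_force: 30.0
```

Down, with contact on the mat. Release and rise.

Request:
arm_command(delta_pos=[[0,0,0],[0,0,0],[0,0,0],[0,0,0],[0,0,0],[0,0,0]], delta_rot=[[0,0,0],[0,0,0],[0,0,0],[0,0,0],[0,0,0],[0,0,0]], hand=0)

```text
time_s: 19.15
eef_pos: [0.5468, -0.2805, 0.0558]
tcp_rot: [3.142, -0.0, -2.983]
ft_force: [0.8, -0.3, 0.3]
width: 0.0805
gripper_force: 0.0
```

Request:
arm_command(delta_pos=[[0,0,0.04],[0,0,0.1],[0,0,0.18],[0,0,0.22],[0,-0.08,0.22],[0,-0.16,0.22],[0,-0.2,0.22],[0,-0.2,0.22]], delta_rot=[[0,0,0],[0,0,0],[0,0,0],[0,0,0],[0,0,0],[0,0,0],[0,0,0],[0,0,0]])

```text
time_s: 20.15
eef_pos: [0.5451, -0.4337, 0.2201]
tcp_rot: [-3.141, -0.001, -2.987]
ft_force: [0.3, 0.9, -0.1]
width: 0.0941
gripper_force: 0.0
```

Run:
```python
from h import *
s=camera("side");t=camera("top")
a=cv2.resize(s[110:270,180:330],None,fx=3,fy=3,interpolation=cv2.INTER_CUBIC);b=cv2.resize(t[160:240,230:345],None,fx=3,fy=6,interpolation=cv2.INTER_CUBIC)
cv2.imwrite("pics/s6.png",np.hstack([a,b])[:,:,::-1])
m=np.array([247,207]);
for u,v in((0,0),):pass
```

```text
(no output)
```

View pics/s6.png

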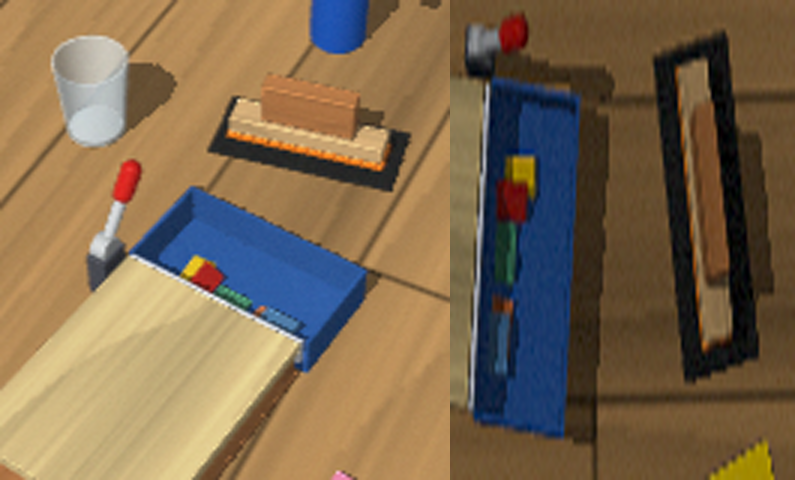

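The scraper stands upright in the middle of the mat, and all five tiles lie inside the tray (blue at about station y −0.148). The lever is over and the gripper is clear.

```bash
python3 -c "
from bench import *
print(close_job())"
```

```text
the job is handed in; nothing more can be done
None
```

I handed the job in at about 20 s of the 72 s allowed: the lever is thrown over, all five tiles are in the tray, and the scraper stands upright on its mat with the gripper clear; no verdict came back. Readings taken between moves put the stroke at about 9–12 N.

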